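# Clamp the hollow gourd in the counter vise

## Task

Stand the empty gourd, mouth up, on the bed of the small vise, between its two cork-faced jaws, and let go of it. Then turn the T-handle clockwise (seen from above) until you feel the resistance rise and the gourd is held firmly, stop there because too much will crack the shell, and let go. Leave the other things on the counter where they are.

Things in the scene. Friction and masses are not known exactly. Their poses are not given: they have to be found in the camera images.
- gourd: Loose hollow gourd, brown, 95 mm tall, 0.1-0.17 kg, starts upright. Lopsided belly 70 to 78 mm across depending on the side (widest 24-34 mm up), flat foot 48 mm across. Round stainless collar, 50 mm across, from 69 to 95 mm above the foot: it may be gripped firmly. Origin: centre of the foot; z up through the open mouth.
- vise: Small grey vise fixed to the counter, base 110 (x) by 270 mm (y). Along its y: fixed jaw (cork face at y = +42 mm), bed, moving jaw, and at -y a housing 75 x 70 mm, 76 mm high, that bears the upright screw. Jaws 90 mm wide, tops 63 mm above the counter. Origin: on the counter, under the seat for the gourd.
- seat (a point): The middle of the place for the gourd: on the bed's top, 18 mm above the counter, axes as the vise's.
- jaw: Moving jaw with cork face, slides along the vise's y. Origin: foot of its face, middle; axes as the vise's. At the start the open gap between the cork faces is 86 to 91 mm. Closes 6 mm per radian of the handle and pushes a loose gourd up to the fixed jaw. The cork gives about 1 mm per 25 N. From 15 N of jaw force the gourd is firmly held; above 80 N it cracks.
- handle: Steel T-handle on the upright screw. Flat-sided crossbar 84 mm long (101 mm over its ball ends), 12 mm wide, 14 mm high, on a 12 mm stem. Origin: middle of the crossbar, on the screw axis, 116 mm above the counter; x along the bar, z up. Turns clockwise seen from above to close, 1.3 to 4 rad in all; its height does not change.
- screw (a point): Point on the screw axis, 80 mm above the counter, 135 mm from the seat in the vise's -y; axes as the vise's. Turning takes 0.25 N m while the jaw runs free (friction, it may push back when you stop), plus 0.06 N m per 10 N of jaw force. When let go the screw stays put, or springs back to about 40 N if it was turned tighter.
- sugar_bowl: Bystander: blue ceramic sugar bowl, 86 mm across, 58 mm high, open. Origin: centre of its underside.
- jar: Bystander: squat glass jar with clamp lid, 92 mm across, 97 mm high. Origin: centre of its underside.
- bombilla: Bystander: stainless drinking straw lying flat, 185 mm long along its x, up to 18 mm high. Origin: near its middle, on the counter.
- mug: Bystander: white mug, 80 mm across, 90 mm high, handle at its +y. Origin: centre of its underside.
- tin: Bystander: closed metal tin, 80 mm across, 130 mm high. Origin: centre of its underside.
- spoon: Bystander: spoon lying flat, 160 mm long along its x. Origin: on the counter, under the spoon.

How it is judged:
On the way, in this order (a step that is already met when the one before it is completed fails the run):
1. the gourd stands upright on the bed between the jaws and has been let go (angle between gourd's own z axis and vertical below 0.15 rad and z of gourd in the frame of seat between -0.004 and 0.006 m and x of gourd in the frame of seat between -0.025 and 0.025 m and horizontal distance between gourd and seat below 0.03 m and contact force between the fingers and gourd below 0.1 N), for 0.2 s.
2. the moving jaw presses the gourd with more than 15 N (contact force between jaw and gourd above 15 N), for 0.2 s.
At the end, for the whole second after the job is handed in: The gourd stands on the bed (foot within 6 mm of the bed's height, tilted less than 0.15 rad, centre within 25 mm of the seat point along the jaws and 30 mm in all), at rest, clamped with more than 15 N by the moving jaw, let go (all of step 1 and contact force between jaw and gourd above 15 N and linear speed of gourd below 0.01 m/s); the robot touches nothing.
It fails at once if the gourd is cracked: the jaw presses it with more than 80 N (contact force between jaw and gourd above 80 N).
It fails at once if a bystander is moved by more than 30 mm (distance of any of sugar_bowl, jar, bombilla, mug, tin, spoon from where it was at the start of the episode above 0.03 m).
It fails at once if a bystander is knocked over (angle between any of sugar_bowl, jar, mug, tin's own z axis and vertical above 0.5 rad).
It also fails if it takes over 72 s, if anything falls off the work surface, if the arm or the gripper's body presses on something with over 40 N, if the wrist force passes 120 N, or if a joint passes its speed limit or range.

## Robot

A 6-joint arm with a two-finger parallel gripper is mounted at the origin on the work surface. World frame = base frame: x ahead of the robot, y to its left, z up, the work surface at z = 0. Lengths are in m, angles in rad, forces in N, time in s.
With the tool pointing down it reaches from about 0.35 to 0.775 m from the base axis. Payload 7.3 kg.
Tool frame: the origin (TCP) lies midway between the tips of the shut fingers; the grasp point (between the pads) lies 19 mm behind it; x points along the fingers, z is the direction in which the jaws open and shut, and the axes are right-handed (so a half turn about x gives the same grasp; the last joint's range is limited). The gripper opens to 92 mm and grips with 3 to 60 N. Pads are 19 mm wide; open, the fingers measure 130 mm over their backs; the gripper's body (75 mm by 190 mm) begins 47 mm behind the grasp point.
Start: joints at [-1.405, 0.342, 1.524, -0, 1.275, -0.146], TCP at [0.161, -0.5, 0.227] pointing down, gripper open.
Joint ranges: [-2.53, 2.53], [-0.77, 2.02], [0.04, 2.7], [-1, 4.14], [0.28, 2.66], [-3.11, 3.11]. Speed limits (rad/s): [2.57, 2.57, 3.14, 3.14, 3.14, 3.14].

## Interface

Orientations are given as [roll, pitch, yaw] about the fixed x, y, z axes, in that order (R = Rz(yaw) Ry(pitch) Rx(roll)).
In Python, from cell import observe, cams, robot gives the robot as it stands.
- The arm moves only by the tool jog_arm, never from a script. Its argument "plan" is one flat list of numbers, 7 for each row, row after row: the turn, a rotation vector about the tool's x, y, z in degrees, then the shift along the tool's x, y, z in cm, then the opening, from -1 (shut) to 1 (fully open). In form: [ax, ay, az, x, y, z, jaw, ax, ay, az, x, y, z, jaw, ...]. A call has 1 to 10 rows; each row is the pose to reach, as a shift and turn from the pose commanded when the call began, along the tool's axes at that moment; what a row does not reach only later rows make up. A row lasts 1/10 s, in which the tool goes at most 50 mm and 8.59 degrees, less where a joint would pass 70% of its speed; a pose out of reach is approached as far as the arm can. A call with a gripper value outside its range is refused whole. The fingers move at their own pace and stop on an object; "newtons" is the grip in N (left out, the last holds). Time passes only in rows, so rows that repeat a pose let the fingers close. It gives the time, the measured TCP pose, the force and the opening at its end, in the units of the state.
- observe(): the state, without advancing time (a new reading comes with each control period).
- cams.read_camera(name): name is "scene" or "side" or "wrist"; returns a dict with "image" (400x640x3 uint8, red, green, blue), "fov_y" (degrees; the focal length in pixels is half the picture's height over the tangent of half this angle, whatever the lens; pixels are square), "cx", "cy" (the principal point, pixels), "T" (4x4, takes a point from camera to world coordinates). Camera axes: x right, y down, z forward; pixel columns grow to the right and rows downward; lengths in m; the calibration is good to about 2 mm. A picture is of the moment at which its call begins. There is no depth.
- robot.hand_in(): hands the job in, once; it reports no verdict.
The state is a dict: "time": time; "qpos": joint angles; "qvel": joint speeds; "joint_efforts": joint torques, N m; "tool_pos": TCP position; "tool_rot": TCP orientation; "contact_force": force on the tool from outside, world axes, zero at the start; "torque": the same for the moment, N m; "opening": finger opening in m.
Only numpy, scipy, OpenCV 4.12 (cv2) and the standard library are available. Lean on these libraries where they do the work, as an engineer would, in place of code of your own. Each camera call takes 0.05 s, during which the arm holds its last target.

## Working session

There is one attempt and no reset: what is moved stays moved. The work goes in short steps, Python scripts to look and compute and a tool call to move; the robot and the scene stay as the last step left them, time stands still between calls to the robot, and variables do not carry over. Pictures are saved under pics/ and viewed, and the job is handed in when it is done.

Besides the shell and the picture viewer there is one more tool, called after "Request:" as name(argument=value, ...), one argument or row to a line, values as JSON. jog_arm: Moves the arm, as the interface text tells. Its arguments: {"type":"object","properties":{"plan":{"type":"array"},"newtons":{"type":"number"}},"required":["plan"]}

```bash
mkdir -p pics; ls; python3 - <<'E'
from cell import observe, cams, robot
import cv2
s=observe()
for k,v in s.items(): print(k,v)
for n in ["scene","side","wrist"]:
    c=cams.read_camera(n); cv2.imwrite(f"pics/{n}0.png",c["image"][:,:,::-1]); print(n,c["fov_y"],c["cx"],c["cy"]); print(c["T"].round(4).tolist())
E
```

```text
pics
time 0.0
qpos [-1.40499736e+00  3.42750278e-01  1.52502918e+00 -1.29741849e-05
  1.27538028e+00 -1.45993331e-01]
qvel [ 2.72591004e-03 -1.54451780e-03  9.21775475e-04 -6.53153621e-04
 -3.15594287e-05  1.96566032e-03]
joint_efforts [ 9.81946368e-05 -4.31250644e+01 -2.44217134e+01  7.17149349e-02
  5.58192213e-02 -9.92399123e-05]
tool_pos [ 0.1610043  -0.49927389  0.22602641]
tool_rot [3.00351593 1.5692292  1.74451569]
contact_force [-0.80105772  0.31958165  0.18456779]
torque [-0.02628803 -0.02128301 -0.05342488]
opening 0.09172672628316288
scene 47.634947853823235 315.73895863943835 203.6130829572986
[[-0.7621, 0.4578, -0.4578, 1.0886], [0.6472, 0.5562, -0.5213, 0.6716], [0.016, -0.6936, -0.7202, 0.9071], [0.0, 0.0, 0.0, 1.0]]
side 48.28976235084641 322.1812309925934 196.6265570854778
[[0.9903, -0.1043, 0.0916, 0.4849], [-0.1388, -0.7331, 0.6658, -0.615], [-0.0023, -0.6721, -0.7404, 0.8698], [0.0, 0.0, 0.0, 1.0]]
wrist 62.846572490267484 321.08701190038676 196.228660010727
[[0.3073, -0.9174, -0.2529, 0.2294], [-0.9516, -0.2968, -0.0797, -0.4761], [-0.0019, 0.2652, -0.9642, 0.3825], [0.0, 0.0, 0.0, 1.0]]
```

View pics/scene0.png

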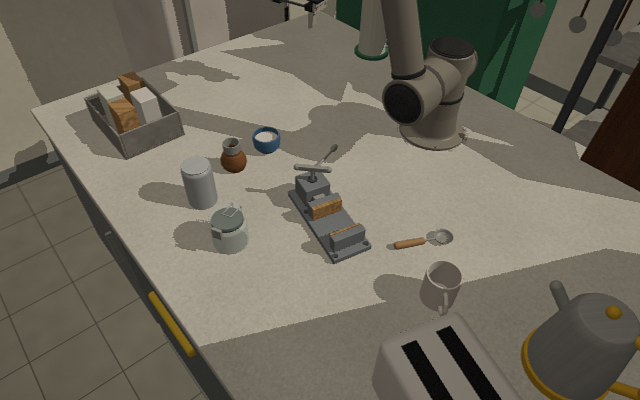

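View pics/side0.png

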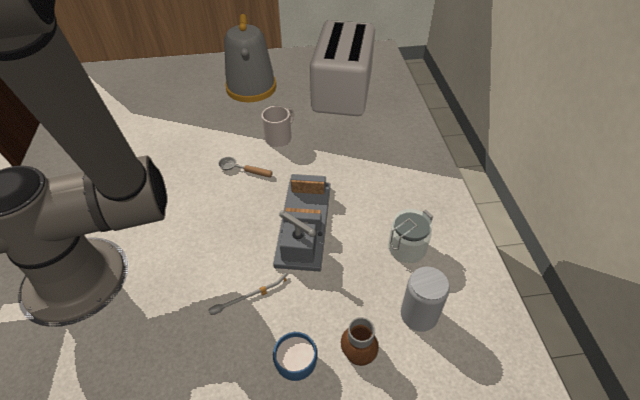

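View pics/wrist0.png

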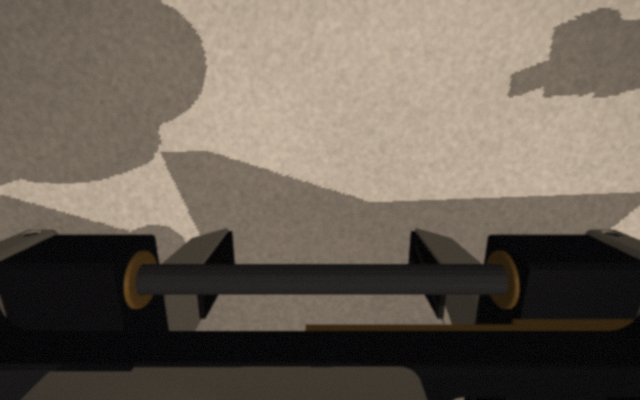

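The scene view shows the gourd at about (233,155) between the bowl (266,139) and the tin (200,183), with the vise from (312,175) to (350,250). In the side view the gourd is at (360,340) and the vise runs from (309,185) to (300,250). I'll zoom in to measure.

```bash
cat > h.py <<'E'
import numpy as np, cv2
from cell import observe, cams, robot
def K(c):
    f=200/np.tan(np.radians(c["fov_y"]/2)); return f,c["cx"],c["cy"]
def plane(c,u,v,z):
    f,cx,cy=K(c); T=np.array(c["T"]); d=T[:3,:3]@np.array([(u-cx)/f,(v-cy)/f,1]); o=T[:3,3]
    return o+d*(z-o[2])/d[2]
def proj(c,p):
    f,cx,cy=K(c); T=np.array(c["T"]); q=T[:3,:3].T@(np.array(p)-T[:3,3]); return np.array([cx+f*q[0]/q[2],cy+f*q[1]/q[2]])
def tri(ca,ua,cb,ub):
    A=[];b=[]
    M=np.zeros((3,3));y=np.zeros(3);L=[]
    for c,u in((ca,ua),(cb,ub)):
        f,cx,cy=K(c);T=np.array(c["T"]);d=T[:3,:3]@np.array([(u[0]-cx)/f,(u[1]-cy)/f,1]);d/=np.linalg.norm(d)
        P=np.eye(3)-np.outer(d,d);M+=P;y+=P@T[:3,3];L.append((P,T[:3,3]))
    x=np.linalg.solve(M,y); return x,[np.linalg.norm(P@(x-o)) for P,o in L]
def crop(img,x0,y0,x1,y1,s,fn):
    cv2.imwrite(fn,cv2.resize(img[y0:y1,x0:x1,::-1],None,fx=s,fy=s,interpolation=cv2.INTER_CUBIC))
E
python3 - <<'E'
from h import *
a=cams.read_camera("scene")["image"];b=cams.read_camera("side")["image"]
crop(a,270,140,390,270,4.5,"pics/sv.png");crop(b,260,160,350,280,5,"pics/dv.png")
crop(a,180,110,300,190,5,"pics/sg.png");crop(b,250,260,470,380,3.6,"pics/dg.png")
E
```

```text
(no output)
```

View pics/sv.png

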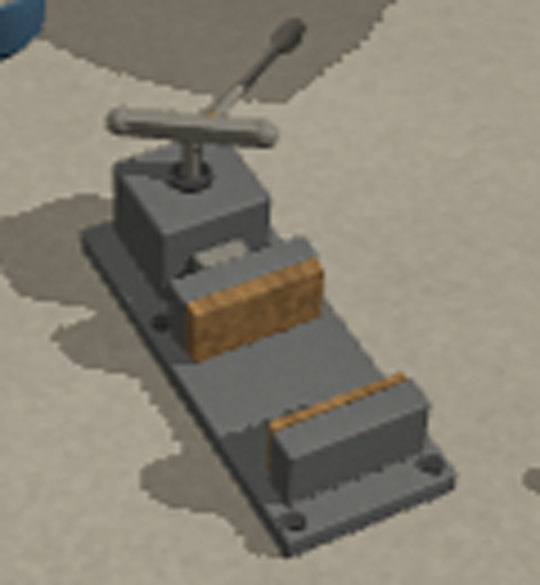

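View pics/dv.png

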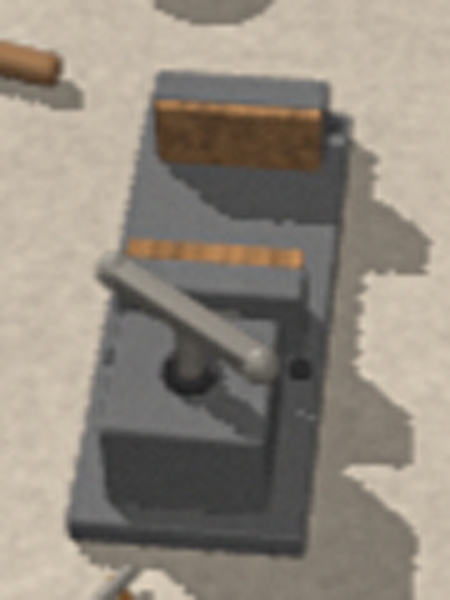

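View pics/sg.png

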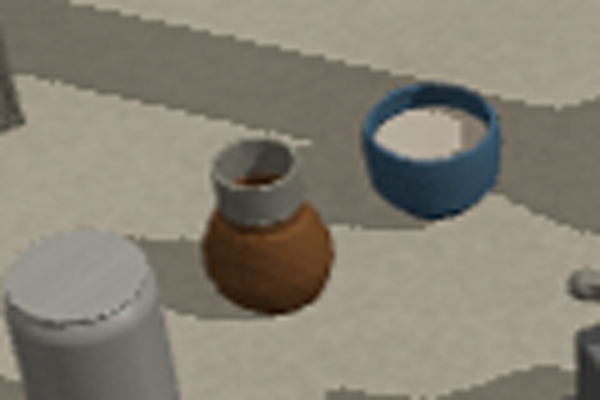

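View pics/dg.png

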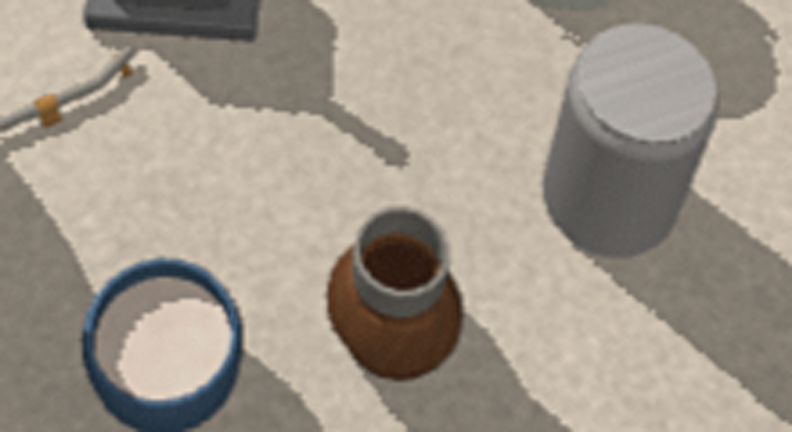

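```bash
python3 - <<'E'
from h import *
A=cams.read_camera("scene");B=cams.read_camera("side")
sv=lambda p:((p[0]+.5)/4.5+270-.5,(p[1]+.5)/4.5+140-.5)
dv=lambda p:((p[0]+.5)/5+260-.5,(p[1]+.5)/5+160-.5)
sg=lambda p:((p[0]+.5)/5+180-.5,(p[1]+.5)/5+110-.5)
dg=lambda p:((p[0]+.5)/3.6+250-.5,(p[1]+.5)/3.6+260-.5)
def show(n,a,b,z):
    r=[]
    if a: r.append(plane(A,*a,z)[:2].round(4))
    if b: r.append(plane(B,*b,z)[:2].round(4))
    if a and b: t,e=tri(A,a,B,b); r.append(t.round(4)); r.append(np.round(e,4))
    print(n,*r)
show("gourd rim",sg((256,165)),dg((401,250)),.095)
show("ball L",sv((120,121)),dv((107,267)),.116)
show("ball R",sv((265,134)),dv((262,363)),.116)
show("fix top L",None,dv((155,103)),.063); show("fix top R",None,dv((322,110)),.063)
show("fix scene A",sv((268,424)),None,.063); show("fix scene B",sv((405,375)),None,.063)
show("mov top L",sv((322,262)),dv((128,240)),.063); show("mov top R",sv((190,302)),dv((302,250)),.063)
show("base front L",None,dv((70,522)),.018);show("base front R",sv((83,235)),dv((305,545)),.018)
show("base back R",sv((290,543)),dv((350,120)),.018);show("base back L",sv((455,478)),None,.018)
show("bowl rim",sg((432,123)),dg((164,332)),.058)
show("tin top",sg((82,278)),dg((644,84)),.13)
E
```

```text
gourd rim [ 0.603  -0.2536] [ 0.606  -0.2555] [ 0.6044 -0.2546  0.0947] [0.0018 0.0018]
ball L [ 0.5375 -0.0368] [0.4813 0.0274] [ 0.5135 -0.0138  0.1385] [0.0361 0.0361]
ball R [0.4794 0.0255] [ 0.5425 -0.0353] [0.5104 0.0038 0.1004] [0.0404 0.0404]
fix top L [0.5135 0.1773]
fix top R [0.5964 0.1606]
fix scene A [0.5928 0.1592]
fix scene B [0.5109 0.181 ]
mov top L [0.4869 0.087 ] [0.4923 0.088 ] [0.4905 0.0879 0.0648] [0.0021 0.0021]
mov top R [0.5669 0.0627] [0.5738 0.07  ] [0.5719 0.0663 0.0685] [0.0015 0.0015]
base front L [ 0.4526 -0.0378]
base front R [ 0.5535 -0.0558] [ 0.5564 -0.065 ] [ 0.554  -0.0603  0.0135] [0.0032 0.0032]
base back R [0.6129 0.2024] [0.6162 0.1944] [0.6142 0.1997 0.0145] [0.0031 0.0031]
base back L [0.5121 0.2277]
bowl rim [ 0.4759 -0.2628] [ 0.4811 -0.2656] [ 0.4785 -0.264   0.0575] [0.0029 0.0029]
tin top [ 0.7439 -0.1917] [ 0.7461 -0.198 ] [ 0.7448 -0.1957  0.1275] [0.0023 0.0023]
```

The gourd axis measures (0.6045,-0.2545), and the rim triangulates to z=0.095, as it should. The vise yaw is about -0.226, and the fixed jaw and handle agree on a seat at about (0.5425,0.128). Next I'll plan the grasp.

```bash
cat >> h.py <<'E'
from scipy.spatial.transform import Rotation as Ro
def goal(p,opang):
    """opening (tool z) along world angle opang, tool x down"""
    x=np.array([0,0,-1.]);z=np.array([np.cos(opang),np.sin(opang),0]);y=np.cross(z,x)
    return np.array(p),np.column_stack([x,y,z])
def rel(p,opang,cur=None):
    s=observe(); R=Ro.from_euler("xyz",s["tool_rot"]).as_matrix(); t=np.array(s["tool_pos"])
    if cur is not None: t,R=cur
    P,G=goal(p,opang)
    print("rotvec deg",np.degrees(Ro.from_matrix(R.T@G).as_rotvec()).round(2),"shift cm",(R.T@(P-t)*100).round(2))
E
python3 - <<'E'
from h import *
s=observe();R=Ro.from_euler("xyz",s["tool_rot"]).as_matrix();print(R.round(3),np.degrees(np.arctan2(R[1,2],R[0,2])))
for a in (90,-90,60,-120,110): print(a);rel([.6045,-.2545,.22],np.radians(a))
E
```

```text
[[-0.     0.952  0.307]
 [ 0.     0.307 -0.952]
 [-1.     0.    -0.   ]] -72.13391340329989
90
rotvec deg [-1.6213e+02 -0.0000e+00 -2.0000e-02] shift cm [ 0.66 49.72 -9.73]
-90
rotvec deg [17.87 -0.02  0.  ] shift cm [ 0.66 49.72 -9.73]
60
rotvec deg [-1.3213e+02 -1.0000e-02 -2.0000e-02] shift cm [ 0.66 49.72 -9.73]
-120
rotvec deg [ 4.787e+01 -2.000e-02  0.000e+00] shift cm [ 0.66 49.72 -9.73]
110
rotvec deg [ 1.7787e+02 -0.0000e+00  3.0000e-02] shift cm [ 0.66 49.72 -9.73]
```

Request:
jog_arm(
  plan=[0,0,0,0.6,49.7,-9.7,1,0,0,0,0.6,49.7,-9.7,1,0,0,0,0.6,49.7,-9.7,1,0,0,0,0.6,49.7,-9.7,1,0,0,0,0.6,49.7,-9.7,1,0,0,0,0.6,49.7,-9.7,1,0,0,0,0.6,49.7,-9.7,1,0,0,0,0.6,49.7,-9.7,1,0,0,0,0.6,49.7,-9.7,1,0,0,0,0.6,49.7,-9.7,1],
  newtons=30,
)

```text
time: 1.35
tool_pos: [0.6004, -0.2566, 0.2208]
tool_rot: [-0.233, 1.571, -1.491]
contact_force: [1.3, -2.2, 0.9]
opening: 0.0918
```

```bash
python3 - <<'E'
from h import *
rel([.6045,-.2545,.16],np.radians(-72.1)); print(observe()["qpos"].round(3))
E
```

```text
rotvec deg [-0.02  0.01  0.  ] shift cm [ 6.08  0.46 -0.08]
[-0.521  0.588  1.14  -0.     1.414  0.738]
```

Request:
jog_arm(
  plan=[0,0,0,4,0,0,1,0,0,0,6,0,0,1,0,0,0,6,0,0,1,0,0,0,6,0,0,1],
)

```text
time: 1.75
tool_pos: [0.5988, -0.2583, 0.1612]
tool_rot: [0.072, 1.571, -1.188]
contact_force: [-0.0, 0.4, 0.1]
opening: 0.0918
```

```bash
python3 - <<'E'
from h import *
rel([.6045,-.2545,.066],np.radians(-72.1))
c=cams.read_camera("wrist");cv2.imwrite("pics/w1.png",c["image"][:,:,::-1]);print(proj(c,[.6045,-.2545,.095]),proj(c,observe()["tool_pos"]))
E
```

```text
rotvec deg [-0.05  0.01 -0.  ] shift cm [ 9.52  0.65 -0.19]
[320.60332801 202.32521355] [324.87949668 250.96097296]
```

View pics/w1.png

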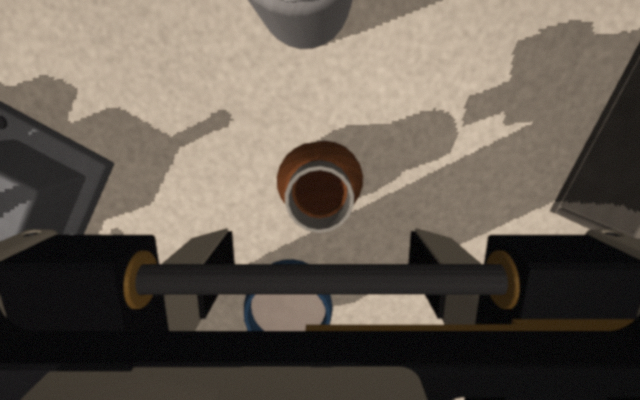

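The wrist view shows the collar rim centred at (319.5,197), which is 5 px (about 4 mm) further along the tool's y than predicted. I'll split the difference. The fingers straddle the collar laterally.

Request:
jog_arm(
  plan=[0,0,0,0,0.9,-0.2,1,0,0,0,3,0.9,-0.2,1,0,0,0,6,0.9,-0.2,1,0,0,0,8,0.9,-0.2,1,0,0,0,9.5,0.9,-0.2,1,0,0,0,9.5,0.9,-0.2,1,0,0,0,9.5,0.9,-0.2,1],
)

```text
time: 2.5
tool_pos: [0.6075, -0.2537, 0.067]
tool_rot: [0.753, 1.569, -0.506]
contact_force: [0.1, 0.4, 1.2]
opening: 0.0917
```

```bash
python3 - <<'E'
from h import *
c=cams.read_camera("scene");crop(c["image"],150,80,300,200,4,"pics/s2.png")
c=cams.read_camera("side");crop(c["image"],280,240,460,400,3.5,"pics/d2.png")
E
```

```text
(no output)
```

View pics/s2.png

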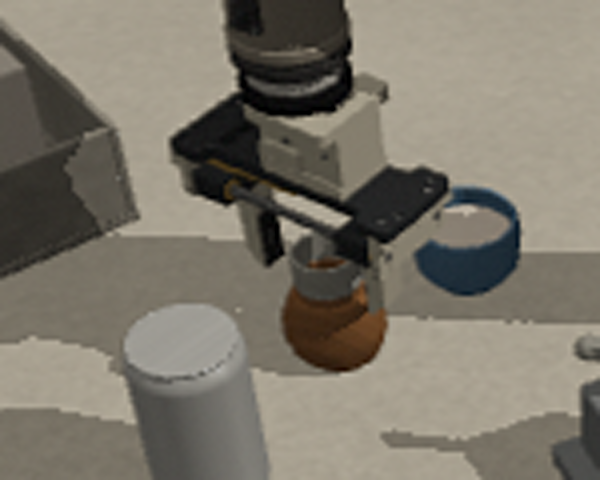

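View pics/d2.png

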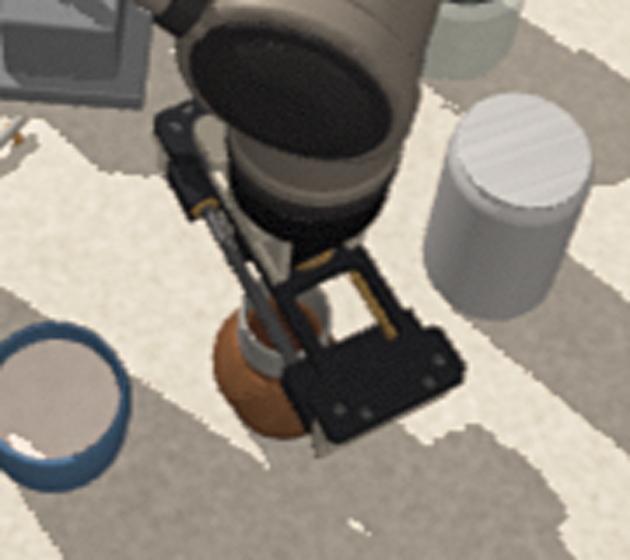

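The collar at (325,265) in the scene crop is between the two fingers. Closing on it now.

Request:
jog_arm(
  plan=[0,0,0,0,0,0,-0.4,0,0,0,0,0,0,-0.4,0,0,0,0,0,0,-0.4,0,0,0,0,0,0,-0.4,0,0,0,0,0,0,-0.4,0,0,0,0,0,0,-0.4,0,0,0,0,0,0,-0.4,0,0,0,0,0,0,-0.4],
  newtons=25,
)

```text
time: 3.4
tool_pos: [0.6067, -0.2534, 0.0658]
tool_rot: [-1.133, 1.571, -2.392]
contact_force: [0.4, -0.8, 0.0]
opening: 0.0497
```

```bash
python3 - <<'E'
from h import *
s=observe();print(s["opening"],s["contact_force"],s["torque"])
E
```

```text
0.04972442631401898 [ 0.383648   -0.83533744  0.03097705] [ 0.00869319  0.03158762 -0.04713691]
```

Request:
jog_arm(
  plan=[0,0,0,-3,0,0,-0.4,0,0,0,-7,0,0,-0.4,0,0,0,-11,0,0,-0.4,0,0,0,-14,0,0,-0.4,0,0,0,-14,0,0,-0.4,0,0,0,-14,0,0,-0.4],
)

```text
time: 4.0
tool_pos: [0.6066, -0.2532, 0.2058]
tool_rot: [0.496, 1.57, -0.763]
contact_force: [-0.3, 0.7, -1.4]
opening: 0.0497
```

```bash
python3 - <<'E'
from h import *
print(observe()["opening"],observe()["contact_force"])
rel([.542,.126,.206],-.226)
E
```

```text
0.04968167979642956 [-0.26202096  0.65643515 -1.37034427]
rotvec deg [-5.918e+01  2.000e-02  0.000e+00] shift cm [ -0.04   5.49 -38.08]
```

Request:
jog_arm(
  plan=[-5,0,0,-1,0.3,-2,-0.4,-11,0,0,-2,0.9,-6,-0.4,-18,0,0,-2,1.5,-10,-0.4,-25,0,0,-2,2.1,-14.5,-0.4,-32,0,0,-2,2.8,-19,-0.4,-39,0,0,-2,3.4,-23.5,-0.4,-45,0,0,-2,4,-28,-0.4,-51,0,0,-2,4.6,-32,-0.4,-56,0,0,-2,5.2,-36,-0.4,-59.2,0,0,-2,5.5,-38,-0.4],
)

```text
time: 5.0
tool_pos: [0.5404, 0.1282, 0.2235]
tool_rot: [-3.004, 1.566, 3.059]
contact_force: [1.3, -0.5, -0.4]
opening: 0.0496
```

Request:
jog_arm(
  plan=[0,0,0,0,0,0,-0.4,0,0,0,0,0,0,-0.4,0,0,0,0,0,0,-0.4],
)

```text
time: 5.3
tool_pos: [0.5423, 0.1241, 0.2248]
tool_rot: [-2.551, 1.569, -2.779]
contact_force: [-0.4, -0.4, -0.6]
opening: 0.0497
```

```bash
python3 - <<'E'
from h import *
s=observe();print(s["opening"],s["contact_force"],s["qpos"].round(3))
rel([.542,.126,.12],-.226)
c=cams.read_camera("scene");crop(c["image"],240,80,400,270,3,"pics/s3.png")
c=cams.read_camera("side");crop(c["image"],220,60,380,280,2.7,"pics/d3.png")
c=cams.read_camera("wrist");cv2.imwrite("pics/w3.png",c["image"][:,:,::-1])
E
```

```text
0.049674442932840804 [-0.39826295 -0.39668997 -0.63320273] [ 8.800e-02  4.020e-01  1.438e+00 -1.000e-03  1.303e+00  3.150e-01]
rotvec deg [-0.09 -0.09  0.06] shift cm [10.48  0.19 -0.06]
```

View pics/s3.png

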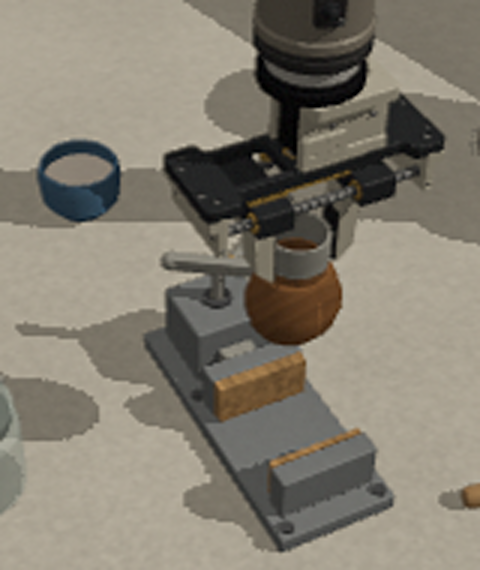

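View pics/d3.png

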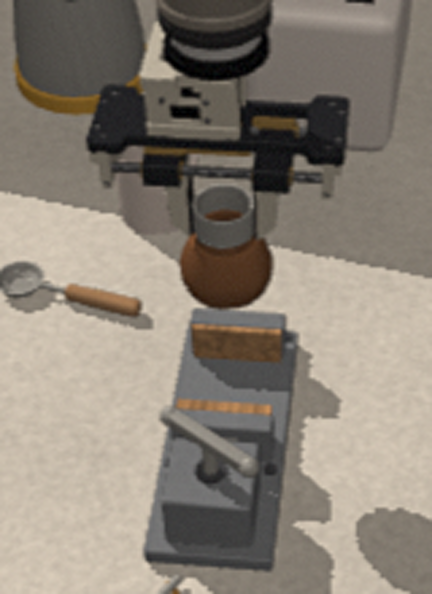

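View pics/w3.png

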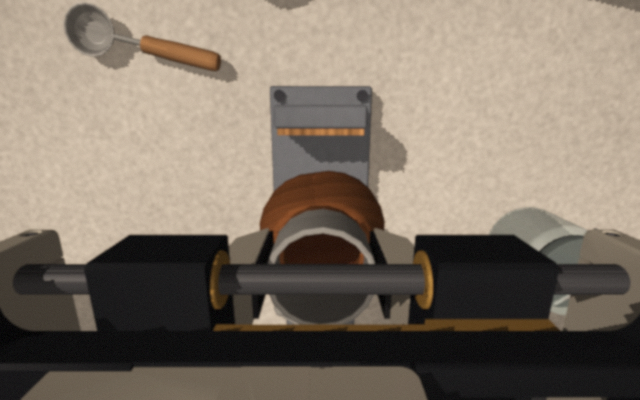

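```bash
python3 - <<'E'
from h import *
A=cams.read_camera("scene");B=cams.read_camera("side");W=cams.read_camera("wrist")
a=((300.5+.5)/3+239.5,(232.5)/3+79.5);b=(225/2.7+219.5,208.5/2.7+59.5)
print(plane(A,*a,.254),plane(B,*b,.254),tri(A,a,B,b)); print(observe()["tool_pos"])
# wrist: fixed-jaw cork strip
for uv in [(277,131),(364,130)]: print(plane(W,*uv,.063))
print([plane(W,*uv,.018) for uv in [(271,87),(371,87)]])
print(proj(W,[.542,.126,.25]))
E
```

```text
[0.53884077 0.12327045 0.254     ] [0.54427704 0.11471969 0.254     ] (array([0.54134761, 0.12093523, 0.25154719]), [np.float64(0.0039440278448348715), np.float64(0.0039440278448348515)])
[0.54260876 0.12454983 0.2257277 ]
[0.51277405 0.18273411 0.063     ]
[0.59417886 0.16491712 0.063     ]
[array([0.51193882, 0.22649657, 0.018     ]), array([0.61486229, 0.20275151, 0.018     ])]
[318.92900797 272.51976472]
```

The gourd hangs straight, with its collar about 3 mm behind the TCP along the vise's -y. The wrist view puts the fixed cork face near (0.553,0.171), which agrees with the earlier estimate. I'll shift +0.5 cm in y and lower to just above the jaws.

Request:
jog_arm(
  plan=[0,0,0,2,0.5,0,-0.4,0,0,0,5,0.5,0,-0.4,0,0,0,8,0.5,0,-0.4,0,0,0,9,0.5,0,-0.4,0,0,0,9,0.5,0,-0.4,0,0,0,9,0.5,0,-0.4],
)

```text
time: 6.2
tool_pos: [0.5445, 0.13, 0.137]
tool_rot: [0.286, 1.569, 0.06]
contact_force: [-0.1, -0.2, -0.3]
opening: 0.0495
```

```bash
python3 - <<'E'
from h import *
c=cams.read_camera("scene");crop(c["image"],270,120,390,270,4,"pics/s4.png")
c=cams.read_camera("side");crop(c["image"],250,100,360,270,3.5,"pics/d4.png")
print(observe()["tool_pos"])
E
```

```text
[0.54466921 0.13014125 0.13747328]
```

View pics/s4.png

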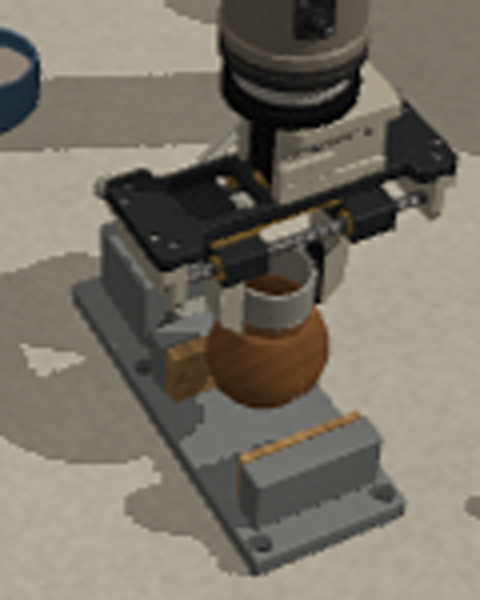

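View pics/d4.png

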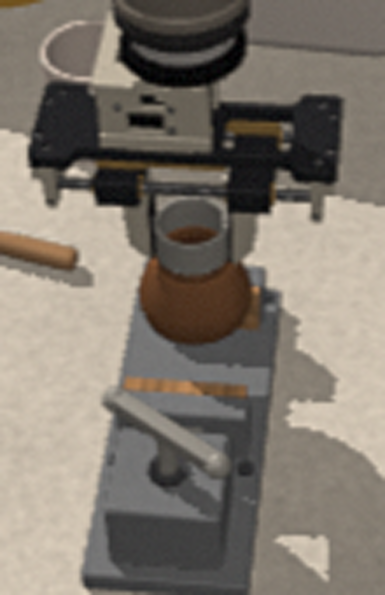

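```bash
python3 - <<'E'
from h import *
A=cams.read_camera("scene");B=cams.read_camera("side")
a=(268.5/4+269.5,346.5/4+119.5);b=(196/3.5+249.5,286.5/3.5+99.5)
t,e=tri(A,a,B,b);print(t,e)
s=np.array([.5438,.1283]);y=np.array([np.sin(.226),np.cos(.226)]);x=np.array([np.cos(.226),-np.sin(.226)])
print((t[:2]-s)@x,(t[:2]-s)@y); p=observe()["tool_pos"][:2];print((p-s)@x,(p-s)@y)
E
```

```text
[0.54573415 0.12917553 0.10407965] [np.float64(0.0014975322526001138), np.float64(0.0014975322526000244)]
0.001688773366549713 0.0012866712741950136
0.0001395515103843282 0.0019153323877314343
```

The belly centre triangulates at seat-frame (1.7, 1.3) mm. The middle of the gap is near y=-2, so I'll shift -0.3 cm and lower.

Request:
jog_arm(
  plan=[0,0,0,0,-0.3,0,-0.4,0,0,0,1,-0.3,0,-0.4,0,0,0,2,-0.3,0,-0.4,0,0,0,3,-0.3,0,-0.4,0,0,0,4,-0.3,0,-0.4,0,0,0,4.7,-0.3,0,-0.4,0,0,0,4.9,-0.3,0,-0.4,0,0,0,4.9,-0.3,0,-0.4],
)

```text
time: 7.2
tool_pos: [0.5428, 0.1271, 0.0863]
tool_rot: [-2.696, 1.57, -2.922]
contact_force: [0.9, 0.8, -1.5]
opening: 0.0496
```

```bash
python3 - <<'E'
from h import *
s=observe();print(s["tool_pos"],s["contact_force"],s["torque"])
c=cams.read_camera("scene");crop(c["image"],270,120,390,270,4,"pics/s5.png")
c=cams.read_camera("side");crop(c["image"],250,100,360,270,3.5,"pics/d5.png")
E
```

```text
[0.542799   0.12714644 0.08633838] [ 0.92756709  0.83643238 -1.51363991] [ 0.00213779 -0.13717563  0.01462428]
```

View pics/s5.png

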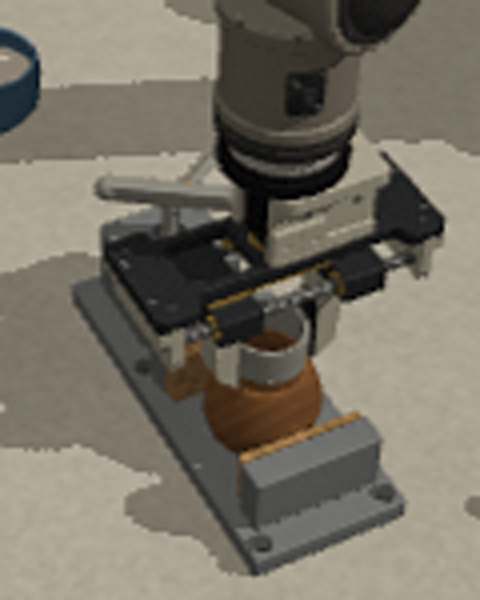

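View pics/d5.png

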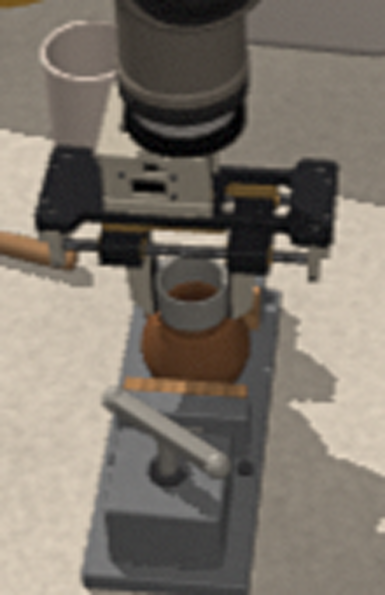

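The gourd is between the jaws and touching nothing, with its foot about 2 mm above the bed. I'll lower it until it touches.

Request:
jog_arm(
  plan=[0,0,0,0.1,0,0,-0.4,0,0,0,0.2,0,0,-0.4,0,0,0,0.2,0,0,-0.4],
)

```text
time: 7.6
tool_pos: [0.5429, 0.1272, 0.0848]
tool_rot: [-0.227, 1.571, -0.453]
contact_force: [-0.0, 0.1, -0.9]
opening: 0.0498
```

```bash
python3 -c "
from h import *
s=observe();print(s['tool_pos'],s['contact_force'],s['torque'])"
```

```text
[0.54292018 0.12715262 0.08483136] [-0.0090488   0.07500606 -0.85188881] [-0.00914475 -0.04907979  0.0412844 ]
```

Request:
jog_arm(
  plan=[0,0,0,0.1,0,0,-0.4,0,0,0,0.1,0,0,-0.4],
)

```text
time: 7.8
tool_pos: [0.543, 0.1272, 0.0838]
tool_rot: [0.033, 1.571, -0.192]
contact_force: [0.6, 0.2, -1.2]
opening: 0.0496
```

```bash
python3 -c "
from h import *
s=observe();print(s['tool_pos'],s['contact_force'],s['torque'])"
```

```text
[0.54300162 0.12715418 0.0838221 ] [ 0.60649089  0.18768825 -1.23035078] [ 0.00361433 -0.11402892 -0.01023166]
```

Request:
jog_arm(
  plan=[0,0,0,0.1,0,0,-0.4,0,0,0,0.1,0,0,-0.4],
)

```text
time: 8.0
tool_pos: [0.5432, 0.1272, 0.0837]
tool_rot: [0.341, 1.57, 0.115]
contact_force: [-1.7, 0.1, 5.6]
opening: 0.0498
```

```bash
python3 -c "
from h import *
s=observe();print(s['tool_pos'],s['contact_force'],s['torque'])"
```

```text
[0.54318661 0.12723051 0.0836844 ] [-1.7383377   0.10520871  5.58531153] [0.02882249 0.41166628 0.05463114]
```

The foot is on the bed, with 5.6 N upward. Opening and retreating.

Request:
jog_arm(
  plan=[0,0,0,0,0,0,0.2,0,0,0,0,0,0,0.5,0,0,0,0,0,0,0.7,0,0,0,0,0,0,0.7,0,0,0,0,0,0,0.7,0,0,0,-2,0,0,0.7,0,0,0,-5,0,0,0.7,0,0,0,-9,0,0,0.7,0,0,0,-12,0,0,0.7,0,0,0,-12,0,0,0.7],
)

```text
time: 9.0
tool_pos: [0.5452, 0.1274, 0.2074]
tool_rot: [0.31, 1.562, 0.084]
contact_force: [-0.3, -0.0, 0.3]
opening: 0.0778
```

```bash
python3 - <<'E'
from h import *
c=cams.read_camera("scene");crop(c["image"],270,120,390,270,4,"pics/s6.png")
c=cams.read_camera("side");crop(c["image"],250,130,360,290,3.6,"pics/d6.png")
s=observe();print(s["opening"],s["torque"],s["contact_force"],s["qpos"].round(3))
E
```

```text
0.07806765793757393 [-0.04307741 -0.04041843 -0.0292913 ] [-0.05535146 -0.53465987 -0.5035272 ] [ 0.093  0.42   1.472 -0.     1.249  0.318]
```

View pics/s6.png

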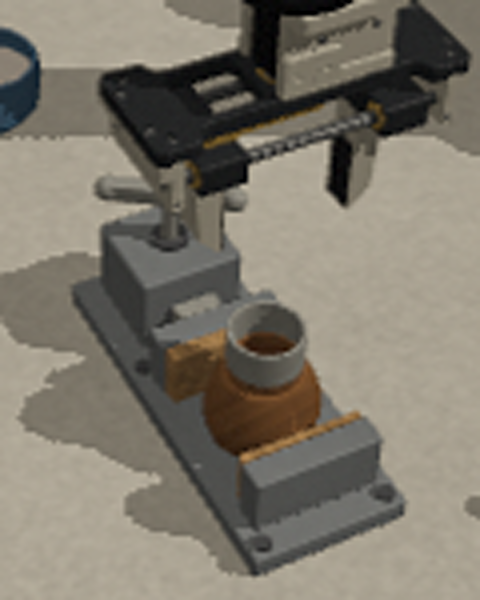

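View pics/d6.png

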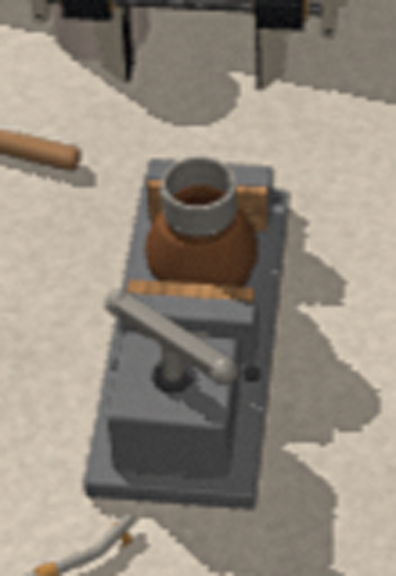

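The gourd stands upright, free of the fingers, between the corks. Next I'll measure the handle again and work out the wrist range.

```bash
python3 - <<'E'
from h import *
A=cams.read_camera("scene");B=cams.read_camera("side")
s_=np.array([.5438,.1283]);y=np.array([np.sin(.226),np.cos(.226)]);x=np.array([np.cos(.226),-np.sin(.226)])
a=(267.5/4+269.5,327.5/4+119.5);b=(199.5/3.6+249.5,184.5/3.6+129.5)
t,e=tri(A,a,B,b);print(t,e,(t[:2]-s_)@x,(t[:2]-s_)@y)
d=lambda p:((p[0]+.5)/3.6+249.5,(p[1]+.5)/3.6+129.5)
p,q=plane(B,*d((116,305)),.116),plane(B,*d((224,370)),.116);print(p,q,(p+q)/2,np.degrees(np.arctan2(*(q-p)[1::-1])),np.linalg.norm(p-q))
print("screw",s_-.135*y)
for ang in(-46.5+90,-46.5-90): rel([.512,-.0045,.21],np.radians(ang))
E
```

```text
[0.54294377 0.1230308  0.11345377] [np.float64(0.0025689860198457185), np.float64(0.002568986019845771)] 0.0003462689665055873 -0.005327072857868211
[0.48291354 0.02317641 0.116     ] [ 0.54217397 -0.03581166  0.116     ] [ 0.51254375 -0.00631762  0.116     ] -44.86803756066519 0.08361453497818006
screw [ 0.51354906 -0.00326702]
rotvec deg [-5.644e+01 -1.500e-01 -2.000e-02] shift cm [-8.50e-01 -1.35e+01  1.00e-02]
rotvec deg [ 1.2356e+02 -2.0000e-02  1.8000e-01] shift cm [-8.50e-01 -1.35e+01  1.00e-02]
```

Request:
jog_arm(
  plan=[-7,0,0,0,-2,0,0.7,-14,0,0,0,-5,0,0.7,-21,0,0,0,-8,0,0.7,-28,0,0,0,-11,0,0.7,-35,0,0,0,-13,0,0.7,-43,0,0,0,-13.5,0,0.7,-51,0,0,0,-13.5,0,0.7,-57,0,0,0,-13.5,0,0.7,-57,0,0,0,-13.5,0,0.7,-57,0,0,0,-13.5,0,0.7],
)

```text
time: 10.2
tool_pos: [0.5123, -0.0043, 0.2018]
tool_rot: [2.251, 1.569, 3.017]
contact_force: [-0.8, 1.3, -0.2]
opening: 0.0778
```

```bash
python3 - <<'E'
from h import *
W=cams.read_camera("wrist");cv2.imwrite("pics/w7.png",W["image"][:,:,::-1])
s=observe();print(s["tool_pos"],s["qpos"].round(3),proj(W,[.5128,-.0045,.123]))
rel([.5128,-.0045,.097],np.radians(44.))
E
```

```text
[ 0.51235105 -0.00431211  0.20199333] [-0.158  0.342  1.597 -0.     1.205 -0.925] [319.58300408 206.79445124]
rotvec deg [-0.08 -0.06 -0.07] shift cm [10.5  -0.06  0.03]
```

View pics/w7.png

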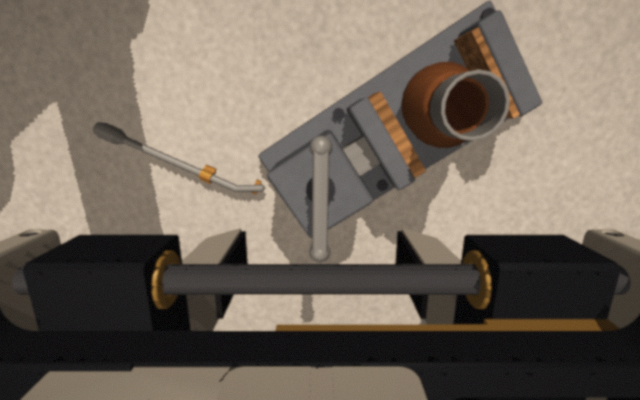

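The bar runs straight up the wrist view from (321,145) to (319.5,254), aligned to within 1°, with its centre at (320.3,199.5). Comparing that with the fixed-camera estimate.

```bash
python3 - <<'E'
from h import *
W=cams.read_camera("wrist")
p,q=plane(W,321,145,.116),plane(W,319.5,254,.116);m=(p+q)/2;print(p,q,m,np.linalg.norm(p-q))
s=observe();R=Ro.from_euler("xyz",s["tool_rot"]).as_matrix()
for c in (m,[.5128,-.0045,.116]):print((R.T@(np.array(c)-s["tool_pos"])*100).round(2))
E
```

```text
[0.48223123 0.02892277 0.116     ] [ 0.54206674 -0.03489458  0.116     ] [ 0.51214899 -0.00298591  0.116     ] 0.08748109486968683
[8.62 0.11 0.07]
[ 8.62 -0.04  0.01]
```

Request:
jog_arm(
  plan=[0,0,0,3,0,0,0.7,0,0,0,6,0,0,0.7,0,0,0,9,0,0,0.7,0,0,0,10.5,0,0,0.7,0,0,0,10.5,0,0,0.2,0,0,0,10.5,0,0,-0.3,0,0,0,10.5,0,0,-0.5,0,0,0,10.5,0,0,-0.6,0,0,0,10.5,0,0,-0.6,0,0,0,10.5,0,0,-0.6],
  newtons=15,
)

```text
time: 11.3
tool_pos: [0.5129, -0.0045, 0.0983]
tool_rot: [-1.026, 1.57, -0.257]
contact_force: [0.1, 0.8, -0.5]
opening: 0.0348
```

```bash
python3 - <<'E'
from h import *
s=observe();print(s["tool_pos"],s["opening"],s["contact_force"],s["torque"])
c=cams.read_camera("scene");crop(c["image"],270,80,390,250,3.5,"pics/s8.png")
E
```

```text
[ 0.51294764 -0.00447559  0.09828743] 0.03477225557758903 [ 0.11056771  0.81042478 -0.48746106] [ 0.07982757 -0.14908343  0.00753876]
```

View pics/s8.png

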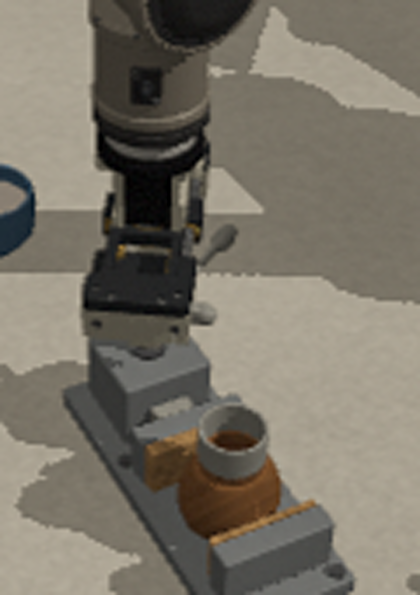

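The fingers are around the bar, which shows at (205,313). The gripper is still closing.

Request:
jog_arm(
  plan=[0,0,0,0.1,0,0,-1,0,0,0,0.1,0,0,-1,0,0,0,0.1,0,0,-1,0,0,0,0.1,0,0,-1,0,0,0,0.1,0,0,-1,0,0,0,0.1,0,0,-1,0,0,0,0.1,0,0,-1,0,0,0,0.1,0,0,-1],
  newtons=15,
)

```text
time: 12.15
tool_pos: [0.5117, -0.0052, 0.0966]
tool_rot: [2.841, 1.568, -2.673]
contact_force: [-3.0, -4.2, 1.7]
opening: 0.0116
```

Request:
jog_arm(
  plan=[0,0,0,0,0,0,-1,0,0,0,0,0,0,-1,0,0,0,0,0,0,-1],
  newtons=50,
)

```text
time: 12.45
tool_pos: [0.5118, -0.0052, 0.0966]
tool_rot: [2.852, 1.568, -2.662]
contact_force: [-2.9, -4.3, 1.6]
opening: 0.0111
```

```bash
python3 - <<'E'
from h import *
s=observe();print(s["tool_pos"],s["opening"],s["contact_force"],s["torque"],s["qpos"].round(4))
E
```

```text
[ 0.5117655  -0.0052022   0.09663887] 0.011108934849099158 [-2.85468281 -4.31607124  1.59452355] [-0.64115546  0.41817873 -0.1860911 ] [-0.1591  0.4648  1.734  -0.0018  0.9447 -0.9269]
```

The bar is gripped at an 11 mm opening, with a small side force of about 5 N. I'll offset the command by -0.1 cm in z to relieve it and start turning.

Request:
jog_arm(
  plan=[0,0,0,0,0,-0.1,-1,3,0,0,0,0,-0.1,-1,6,0,0,0,0,-0.1,-1,10,0,0,0,0,-0.1,-1,15,0,0,0,0,-0.1,-1,20,0,0,0,0,-0.1,-1,20,0,0,0,0,-0.1,-1],
)

```text
time: 13.15
tool_pos: [0.5116, -0.0054, 0.0966]
tool_rot: [-3.069, 1.57, -2.649]
contact_force: [-1.4, -2.3, 0.8]
opening: 0.0114
```

```bash
cat > st.py <<'E'
from h import *
s=observe();R=Ro.from_euler("xyz",s["tool_rot"]).as_matrix()
print(s["time"],"ang",round(np.degrees(np.arctan2(R[1,2],R[0,2])),2),s["tool_pos"].round(4),"open",round(s["opening"],4),"F",np.round(s["contact_force"],2),"M",np.round(s["torque"],3),"q6",s["qpos"][5].round(3), "F tool",(R.T@s["contact_force"]).round(2),"eff6",round(s["joint_efforts"][5],3))
E
python3 st.py
```

```text
13.15 ang 24.05 [ 0.5116 -0.0054  0.0966] open 0.0114 F [-1.44 -2.32  0.76] M [-0.451  0.184 -0.002] q6 -0.579 F tool [-0.76 -1.53 -2.26] eff6 0.915
```

Request:
jog_arm(
  plan=[5,0,0,0,0,-0.05,-1,10,0,0,0,0,-0.05,-1,15,0,0,0,0,-0.05,-1,20,0,0,0,0,-0.05,-1,25,0,0,0,0,-0.05,-1,30,0,0,0,0,-0.05,-1],
)

```text
time: 13.75
tool_pos: [0.5113, -0.0054, 0.0966]
tool_rot: [-2.554, 1.57, -2.658]
contact_force: [-1.9, -2.1, 0.1]
opening: 0.0115
```

```bash
python3 st.py; python3 - <<'E'
from h import *
c=cams.read_camera("scene");crop(c["image"],270,80,390,250,3.5,"pics/s9.png")
c=cams.read_camera("side");crop(c["image"],250,100,360,270,3.5,"pics/d9.png")
E
python3 st.py
```

```text
13.75 ang -5.96 [ 0.5113 -0.0054  0.0966] open 0.0115 F [-1.94 -2.09  0.12] M [-0.263  0.237  0.306] q6 -0.056 F tool [-0.12 -2.28 -1.72] eff6 -0.896
13.85 ang -5.85 [ 0.5113 -0.0054  0.0966] open 0.0118 F [-1.81 -2.28  0.25] M [-0.331  0.23   0.011] q6 -0.058 F tool [-0.25 -2.46 -1.56] eff6 0.92
```

View pics/s9.png

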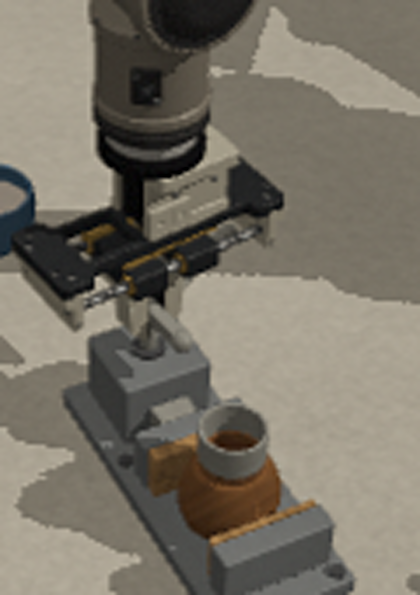

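View pics/d9.png

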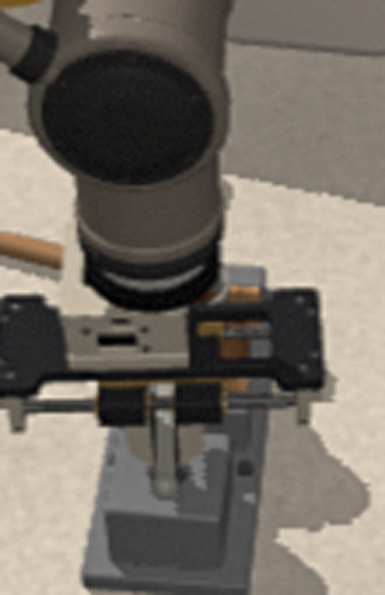

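The bar follows the gripper. The moving torque is 0.31 N m (free running), after 50° in total. The jaw has to close at least about 8 mm (76°) before it can clamp, so I'll go on 20° and read.

Request:
jog_arm(
  plan=[5,0,0,0,0,0,-1,10,0,0,0,0,0,-1,15,0,0,0,0,0,-1,20,0,0,0,0,0,-1],
)

```text
time: 14.25
tool_pos: [0.5111, -0.0054, 0.0966]
tool_rot: [-2.56, 1.57, -3.011]
contact_force: [-2.9, -1.8, 0.3]
opening: 0.0115
```

```bash
python3 st.py
```

```text
14.25 ang -25.87 [ 0.5111 -0.0054  0.0966] open 0.0115 F [-2.94 -1.84  0.28] M [-0.259  0.404  0.258] q6 0.291 F tool [-0.28 -2.94 -1.85] eff6 -0.896
```

Request:
jog_arm(
  plan=[5,0,0,0,0,0,-1,10,0,0,0,0,0,-1],
)

```text
time: 14.45
tool_pos: [0.5109, -0.0053, 0.0966]
tool_rot: [-2.432, 1.569, -3.058]
contact_force: [-2.3, -1.6, 0.7]
opening: 0.0117
```

```bash
python3 st.py
```

```text
14.45 ang -35.87 [ 0.5109 -0.0053  0.0966] open 0.0117 F [-2.27 -1.61  0.73] M [-0.21   0.456  0.251] q6 0.466 F tool [-0.72 -2.63 -0.9 ] eff6 -0.896
```

Request:
jog_arm(
  plan=[5,0,0,0,0,0,-1,10,0,0,0,0,0,-1],
)

```text
time: 14.65
tool_pos: [0.5109, -0.0052, 0.0966]
tool_rot: [-2.341, 1.569, 3.141]
contact_force: [-3.4, -1.5, 1.3]
opening: 0.0113
```

```bash
python3 st.py; python3 - <<'E'
from h import *
c=cams.read_camera("scene");crop(c["image"],270,130,390,250,4,"pics/s10.png")
E
```

```text
14.65 ang -45.87 [ 0.5109 -0.0052  0.0966] open 0.0113 F [-3.43 -1.5   1.31] M [-0.173  0.417  0.289] q6 0.64 F tool [-1.31 -3.51 -1.31] eff6 -0.892
```

View pics/s10.png

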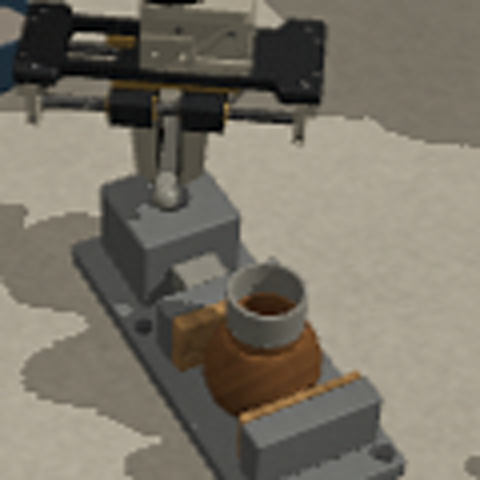

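At 90° in total the torque is still at the free level (0.25–0.29) and the gourd is unchanged. I'll continue in small steps.

Request:
jog_arm(
  plan=[4,0,0,0,0,0,-1,8,0,0,0,0,0,-1],
)

```text
time: 14.9
tool_pos: [0.5108, -0.0052, 0.0966]
tool_rot: [-2.312, 1.569, 3.033]
contact_force: [-3.6, -0.9, 2.7]
opening: 0.0112
```

```bash
python3 st.py
```

```text
14.9 ang -53.77 [ 0.5108 -0.0052  0.0966] open 0.0112 F [-3.63 -0.88  2.73] M [-0.114  0.509  0.174] q6 0.778 F tool [-2.72 -3.45 -1.44] eff6 -0.696
```

Request:
jog_arm(
  plan=[4,0,0,0,0,0,-1,8,0,0,0,0,0,-1],
)

```text
time: 15.1
tool_pos: [0.5108, -0.0051, 0.0966]
tool_rot: [-2.223, 1.569, 2.982]
contact_force: [-3.9, -0.4, 1.7]
opening: 0.0115
```

```bash
python3 st.py
```

```text
15.1 ang -61.78 [ 0.5108 -0.0051  0.0966] open 0.0115 F [-3.89 -0.45  1.72] M [-0.024  0.555  0.226] q6 0.918 F tool [-1.71 -3.64 -1.45] eff6 -0.663
```

Request:
jog_arm(
  plan=[4,0,0,0,0,0,-1,8,0,0,0,0,0,-1],
)

```text
time: 15.3
tool_pos: [0.5107, -0.005, 0.0966]
tool_rot: [-2.126, 1.569, 2.939]
contact_force: [-3.7, 0.0, 2.0]
opening: 0.0118
```

```bash
python3 st.py
```

```text
15.3 ang -69.78 [ 0.5107 -0.005   0.0966] open 0.0118 F [-3.71  0.03  2.04] M [0.005 0.579 0.257] q6 1.058 F tool [-2.03 -3.47 -1.32] eff6 -0.663
```

Request:
jog_arm(
  plan=[4,0,0,0,0,0,-1,8,0,0,0,0,0,-1],
)

```text
time: 15.5
tool_pos: [0.5107, -0.0049, 0.0966]
tool_rot: [-2.069, 1.569, 2.857]
contact_force: [-3.4, -0.4, 2.1]
opening: 0.0117
```

```bash
python3 st.py; python3 - <<'E'
from h import *
c=cams.read_camera("scene");crop(c["image"],270,130,390,250,4,"pics/s11.png")
c=cams.read_camera("side");crop(c["image"],250,130,360,270,4,"pics/d11.png")
E
```

```text
15.5 ang -77.78 [ 0.5107 -0.0049  0.0966] open 0.0117 F [-3.39 -0.44  2.07] M [0.098 0.575 0.223] q6 1.197 F tool [-2.07 -3.41 -0.29] eff6 -0.663
```

View pics/s11.png

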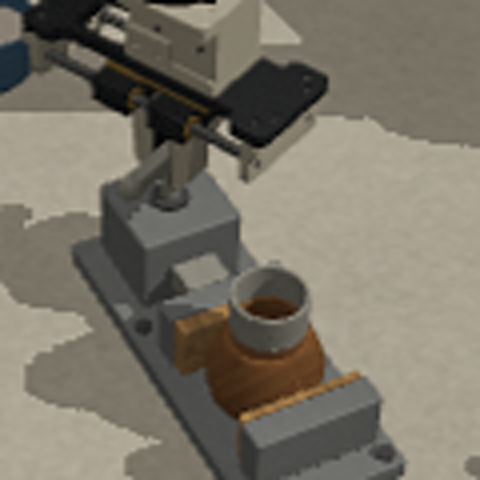

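View pics/d11.png

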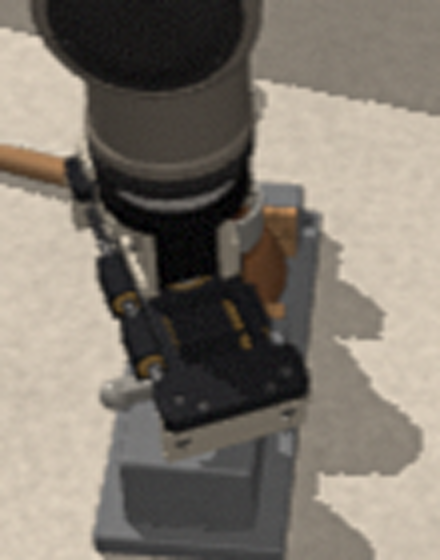

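The rim in the scene crop has moved from x=227 to x=230 px, so the jaw has begun pushing the gourd. The torque is still free. Continuing.

Request:
jog_arm(
  plan=[4,0,0,0,0,0,-1,8,0,0,0,0,0,-1],
)

```text
time: 15.8
tool_pos: [0.5107, -0.0049, 0.0966]
tool_rot: [-1.985, 1.569, 2.801]
contact_force: [-4.5, 0.7, 2.3]
opening: 0.0118
```

```bash
python3 st.py
```

```text
15.8 ang -85.77 [ 0.5107 -0.0049  0.0966] open 0.0118 F [-4.49  0.72  2.26] M [0.266 0.794 0.278] q6 1.337 F tool [-2.25 -4.43 -1.05] eff6 -0.707
```

Request:
jog_arm(
  plan=[4,0,0,0,0,0,-1,8,0,0,0,0,0,-1],
)

```text
time: 16.0
tool_pos: [0.5107, -0.0048, 0.0966]
tool_rot: [-1.896, 1.569, 2.751]
contact_force: [-4.3, 2.2, 2.2]
opening: 0.0113
```

```bash
python3 st.py
```

```text
16.0 ang -93.77 [ 0.5107 -0.0048  0.0966] open 0.0113 F [-4.29  2.18  2.16] M [0.303 0.68  0.221] q6 1.476 F tool [-2.15 -4.43 -1.89] eff6 -0.663
```

Request:
jog_arm(
  plan=[4,0,0,0,0,0,-1,8,0,0,0,0,0,-1],
)

```text
time: 16.2
tool_pos: [0.5107, -0.0047, 0.0966]
tool_rot: [-1.82, 1.569, 2.686]
contact_force: [-4.1, 1.1, 2.2]
opening: 0.0117
```

```bash
python3 st.py; python3 - <<'E'
from h import *
c=cams.read_camera("scene");crop(c["image"],270,130,390,250,4,"pics/s12.png")
E
```

```text
16.2 ang -101.77 [ 0.5107 -0.0047  0.0966] open 0.0117 F [-4.14  1.13  2.2 ] M [0.401 0.703 0.242] q6 1.616 F tool [-2.19 -4.29 -0.27] eff6 -0.663
```

View pics/s12.png

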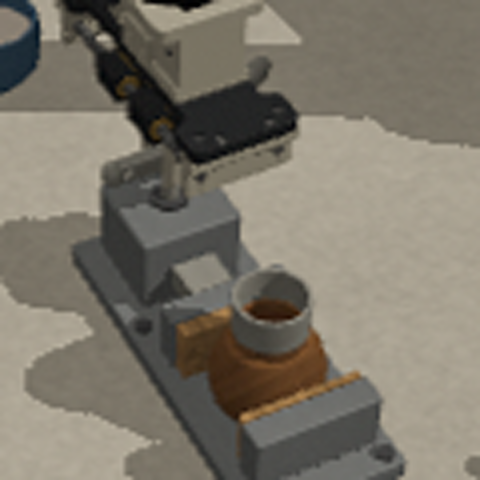

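Request:
jog_arm(
  plan=[3,0,0,0,0,0,-1,6,0,0,0,0,0,-1],
)

```text
time: 16.45
tool_pos: [0.5107, -0.0047, 0.0966]
tool_rot: [-1.755, 1.569, 2.648]
contact_force: [-4.4, 1.7, 2.2]
opening: 0.0117
```

```bash
python3 st.py
```

```text
16.45 ang -107.73 [ 0.5107 -0.0047  0.0966] open 0.0117 F [-4.39  1.69  2.23] M [0.465 0.693 0.306] q6 1.72 F tool [-2.22 -4.7  -0.28] eff6 -0.458
```

Request:
jog_arm(
  plan=[3,0,0,0,0,0,-1,6,0,0,0,0,0,-1],
)

```text
time: 16.65
tool_pos: [0.5107, -0.0046, 0.0966]
tool_rot: [-1.72, 1.569, 2.578]
contact_force: [-4.9, 2.2, 1.7]
opening: 0.0114
```

```bash
python3 st.py
```

```text
16.65 ang -113.74 [ 0.5107 -0.0046  0.0966] open 0.0114 F [-4.87  2.24  1.71] M [0.479 0.691 0.207] q6 1.825 F tool [-1.7  -5.36 -0.09] eff6 -0.433
```

Request:
jog_arm(
  plan=[3,0,0,0,0,0,-1,6,0,0,0,0,0,-1],
)

```text
time: 16.85
tool_pos: [0.5107, -0.0046, 0.0966]
tool_rot: [-1.645, 1.569, 2.548]
contact_force: [-5.2, 3.8, 3.1]
opening: 0.0115
```

```bash
python3 st.py
```

```text
16.85 ang -119.73 [ 0.5107 -0.0046  0.0966] open 0.0115 F [-5.24  3.77  3.14] M [0.57  0.67  0.282] q6 1.93 F tool [-3.13 -6.43 -0.68] eff6 -0.406
```

Request:
jog_arm(
  plan=[3,0,0,0,0,0,-1,6,0,0,0,0,0,-1],
)

```text
time: 17.05
tool_pos: [0.5108, -0.0045, 0.0966]
tool_rot: [-1.603, 1.569, 2.486]
contact_force: [-3.7, 3.8, 2.2]
opening: 0.0114
```

```bash
python3 st.py
```

```text
17.05 ang -125.72 [ 0.5108 -0.0045  0.0966] open 0.0114 F [-3.66  3.85  2.16] M [0.622 0.626 0.363] q6 2.034 F tool [-2.15 -5.22 -0.99] eff6 -0.352
```

Request:
jog_arm(
  plan=[3,0,0,0,0,0,-1],
)

```text
time: 17.15
tool_pos: [0.5108, -0.0045, 0.0966]
tool_rot: [-1.559, 1.569, 2.477]
contact_force: [-3.6, 2.4, 1.8]
opening: 0.0116
```

```bash
python3 st.py;python3 - <<'E'
from h import *
c=cams.read_camera("scene");crop(c["image"],270,130,390,250,4,"pics/s13.png")
E
```

```text
17.15 ang -128.72 [ 0.5108 -0.0045  0.0966] open 0.0116 F [-3.65  2.43  1.78] M [0.611 0.553 0.358] q6 2.086 F tool [-1.77 -4.37  0.38] eff6 -0.322
```

View pics/s13.png

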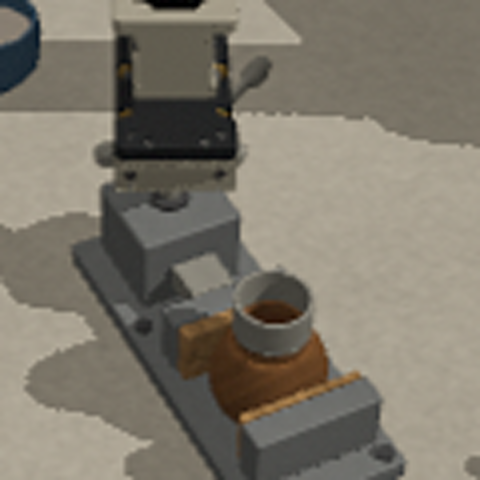

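The torque is now rising (0.28 → 0.36), and the joint-6 effort shows a clean rise of 0.11 N m, about 18 N of jaw force. I'll take a few 3° steps towards about 35 N.

Request:
jog_arm(
  plan=[3,0,0,0,0,0,-1],
)

```text
time: 17.3
tool_pos: [0.5108, -0.0044, 0.0966]
tool_rot: [-1.526, 1.569, 2.459]
contact_force: [-4.1, 3.5, 2.8]
opening: 0.0118
```

```bash
python3 st.py
```

```text
17.3 ang -131.65 [ 0.5108 -0.0044  0.0966] open 0.0118 F [-4.09  3.46  2.79] M [0.584 0.55  0.4  ] q6 2.138 F tool [-2.78 -5.36  0.13] eff6 -0.616
```

Request:
jog_arm(
  plan=[3,0,0,0,0,0,-1],
)

```text
time: 17.4
tool_pos: [0.5109, -0.0044, 0.0966]
tool_rot: [-1.511, 1.569, 2.421]
contact_force: [-3.6, 2.6, 1.8]
opening: 0.0114
```

```bash
python3 st.py
```

```text
17.4 ang -134.71 [ 0.5109 -0.0044  0.0966] open 0.0114 F [-3.59  2.56  1.82] M [0.681 0.664 0.436] q6 2.191 F tool [-1.82 -4.35  0.71] eff6 -0.288
```

Request:
jog_arm(
  plan=[3,0,0,0,0,0,-1],
)

```text
time: 17.5
tool_pos: [0.5109, -0.0044, 0.0966]
tool_rot: [-1.463, 1.569, 2.416]
contact_force: [-4.2, 3.8, 1.9]
opening: 0.0114
```

```bash
python3 st.py
```

```text
17.5 ang -137.71 [ 0.5109 -0.0044  0.0966] open 0.0114 F [-4.23  3.79  1.89] M [0.673 0.534 0.449] q6 2.243 F tool [-1.88 -5.66  0.58] eff6 -0.229
```

The torque is about 0.45 N m, or roughly 33 N of jaw force. I'll stop here, open and retreat straight up.

Request:
jog_arm(
  plan=[0,0,0,0,0,0,-1,0,0,0,0,0,0,-0.5,0,0,0,0,0,0,0.2,0,0,0,0,0,0,0.2,0,0,0,0,0,0,0.2,0,0,0,0,0,0,0.2,0,0,0,-3,0,0,0.2,0,0,0,-7,0,0,0.2,0,0,0,-11,0,0,0.2,0,0,0,-13,0,0,0.2],
)

```text
time: 18.5
tool_pos: [0.5128, -0.0055, 0.2304]
tool_rot: [2.236, 1.565, -0.171]
contact_force: [0.1, 0.5, 1.1]
opening: 0.0553
```

```bash
python3 st.py;python3 - <<'E'
from h import *
c=cams.read_camera("scene");cv2.imwrite("pics/s14f.png",c["image"][:,:,::-1]);crop(c["image"],270,120,390,250,4,"pics/s14.png")
c=cams.read_camera("side");cv2.imwrite("pics/d14f.png",c["image"][:,:,::-1])
E
```

```text
18.5 ang -137.92 [ 0.5128 -0.0055  0.2304] open 0.0553 F [0.14 0.54 1.07] M [0.054 0.005 0.   ] q6 2.247 F tool [-1.07 -0.3  -0.46] eff6 0.001
```

View pics/s14.png

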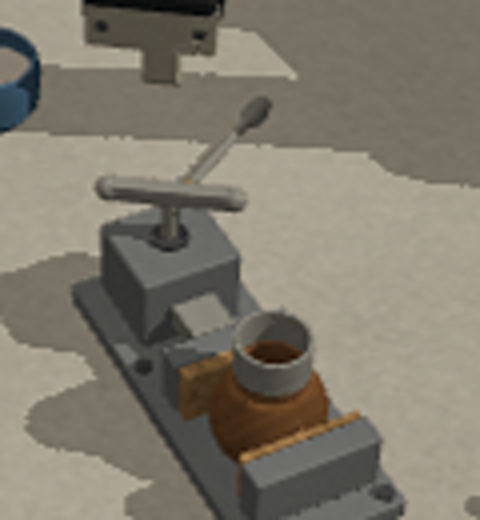

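View pics/d14f.png

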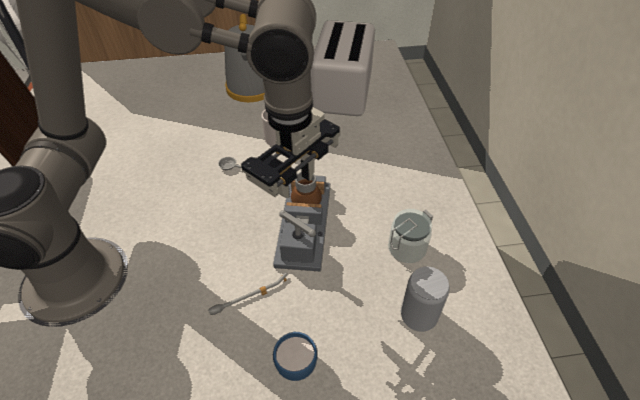

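The crossbar is free, from (105,186) to (237,200) in the scene crop. The gourd is upright against the fixed jaw and the bystanders are where they were. Checking the gourd position and whether the bar sprang back.

```bash
python3 - <<'E'
from h import *
A=cams.read_camera("scene");B=cams.read_camera("side");
crop(B["image"],260,160,350,280,5,"pics/d15.png")
s_=np.array([.5438,.1283]);y=np.array([np.sin(.226),np.cos(.226)]);x=np.array([np.cos(.226),-np.sin(.226)])
t=plane(A,273/4+269.5,338/4+119.5,.113);print(t,(t[:2]-s_)@x,(t[:2]-s_)@y)
E
```

```text
[0.54325428 0.13191808 0.113     ] -0.0013425803952767745 0.003403785792337077
```

View pics/d15.png

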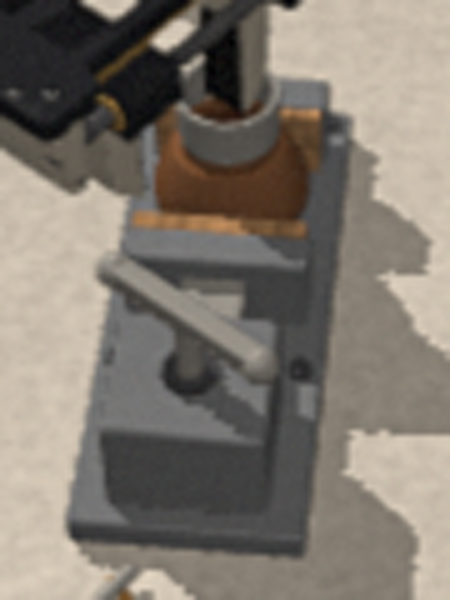

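The bar ends at (108,268) and (263,363), half a turn from its start, which matches the 182° commanded, so there is no spring-back. The gourd is at about (-1, +3) mm in the seat frame and upright. Handing in.

```bash
python3 -c "
from h import *
s=observe();print(s['time'],s['contact_force'],s['qvel'].round(3));print(robot.hand_in())"
```

```text
18.7 [-0.2615362   0.05543422 -0.58075343] [ 0.     0.023  0.026 -0.001 -0.002  0.002]
the job is handed in; nothing more can be done
None
```

The gourd is standing in the vise, clamped and let go, and I handed the job in at 18.7 s. No verdict was reported.

**What I did:** I gripped the gourd by its collar, lowered it onto the bed until I felt about 5.6 N, and released it. I then turned the T-handle about 182° clockwise. The torque rose from about 0.25 to 0.45 N m, and I stopped there, let go and backed straight up.

**Last checks:**
- **Position:** the gourd looked upright, about (-1, +3) mm from the seat point. This came from one camera, with the height assumed.
- **Clamping:** I estimate 27–33 N of jaw force from the wrist torque and the joint-6 effort; nothing measures it directly. The two readings differed by about 7 N at the second-to-last step.
- **Handle:** it showed no spring-back after release.
- **Bystanders:** I saw none moved in the images, but I did not measure them again.
- **Contact:** the arm hung clear, with under 1 N of contact force.

**Disagreements:** the wrist and fixed cameras differed by 1.5 to 5 mm on the collar and handle positions. I used values in between or close to the fixed-camera ones, and both grasps held.

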